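# Slide a battery module up the ramp into its carrier

## Robot

A 7-joint arm with a two-finger parallel gripper is mounted at the origin on the work surface. World frame = base frame: x ahead of the robot, y to its left, z up, the work surface at z = 0. Lengths are in m, angles in rad, forces in N, time in s.
With the tool pointing down it reaches from about 0.425 to 0.8 m from the base axis. Payload 8.3 kg.
Tool frame: the origin (TCP) lies midway between the tips of the shut fingers; the grasp point (between the pads) lies 19 mm behind it (arm.grip_depth is the distance from the TCP to the grasp point, in m); z points along the fingers, y is the line along which they close (so a half turn about z gives the same grasp; the last joint's range is limited). The gripper opens to 85 mm and grips with 20 to 120 N. Pads are 22 mm wide; open, the fingers measure 114 mm over their backs; the gripper's body (76 mm by 85 mm) begins 54 mm behind the grasp point. The pads swing forward as they close: fully open they stand 13 mm farther back than shut.
Start: joints at [1.206, 0.383, 0.016, 1.37, -0.006, 1.388, -0.046], TCP at [0.186, -0.597, 0.231] pointing down, gripper open.
Joint ranges: [-2.95, 2.95], [-0.25, 2.06], [-1.52, 1.56], [0.18, 2.33], [-1.44, 4.58], [0.02, 2.06], [-3.01, 3.01]. Speed limits (rad/s): [2.39, 2.39, 3.01, 3.01, 3.14, 3.14, 3.14].

## Interface

Orientations are given as a unit quaternion [x, y, z, w].
In Python, from workcell import arm, grab_frame, camera_info gives the robot as it stands. The module is installed in compiled form; this text tells all that it offers.
- The arm moves only by the shell command python3 -m inch 'ROWS'. ROWS is text: rows parted by semicolons, each of 7 numbers parted by spaces: the turn, a rotation vector about the tool's x, y, z as a fraction of full scale, then the shift along the tool's x, y, z as a fraction of full scale, then the gripper command: -1 is shut, 1 is fully open, values between are in proportion. A call has 1 to 5 rows; each row shifts and turns the commanded pose from where the row before left it, along the tool's axes as they then stand; what a row does not reach is not made up. Full scale, the value 1, is 20 mm for a shift and 0.08 rad for a turn. A row lasts 1/12 s, in which the tool goes at most 41.7 mm and 7.16 degrees, less where a joint would pass 70% of its speed; a pose out of reach is approached as far as the arm can. A call with a number of a shift or a turn outside -1 to 1 is refused whole. A call with a gripper value outside its range is refused whole. The fingers move at their own pace and stop on an object; the grip force is fixed at half the most. Time passes only in rows, so rows that do not move let the fingers close. It gives the time, the measured TCP pose, the force, the opening and the grip force at its end, in the units of the state.
- arm.state(): the state, without advancing time (a new reading comes with each control period).
- grab_frame(name): name is "side" or "top"; returns (picture, depth): 420x560x3 uint8, blue, green, red; 420x560 float32, m along the optical axis (not along the pixel's ray), 0 where there is no reading.
- camera_info(name): a dict with "fx", "fy", "cx", "cy" (pixels), "rvec" (rotation vector, rad) and "tvec" (3), from world to camera coordinates, as OpenCV has them. Camera axes: x right, y down, z forward; pixel columns grow to the right and rows downward; lengths in m; the calibration is good to about 2 mm. A picture is of the moment at which its call begins. camera_info takes no time and is no camera call.
- arm.close_job(): hands the job in; it is judged then, once.
The state is a dict: "time": time; "qpos": joint angles; "joint_velocities": joint speeds; "effort": joint torques, N m; "tcp_pos": TCP position; "tool_rot": TCP orientation; "contact_force": force on the tool from outside, world axes, zero at the start; "wrist_torque": the same for the moment, N m; "finger_gap": opening from 0.0 (shut) to 1.0 (fully open); "gripper_force": force on a finger pad.
Only numpy, scipy, OpenCV 4.12 (cv2) and the standard library are available. Lean on these libraries where they do the work, as an engineer would, in place of code of your own. Each camera call takes 0.05 s, during which the arm holds its last target. There are 200 camera calls.

## Task

Load the long battery module, the one with the upright handle, into the carrier. Lift it by its body away from the tester, set it down on the bench in front of the carrier's ramp, lined up with it and with the handle end trailing, and let go; then take it by the handle and slide it up the ramp, over the lip and under the bridge until it has dropped flat into the bay behind the lip. Leave the other loose things on the bench where they are.

Things in the scene. Friction and masses are not known exactly. Their poses are not given: they have to be found in the camera images.
- module: The long battery module: white plastic block, black ends, two yellow stripes on top, 120 x 52 x 34 mm (x, y, z), about 0.5 kg, loose. Origin: centre of its underside; x runs along its length from the handle end (tail) to the plain end (nose), z up. It starts flat on the bench, tail about 12 mm from the tester: no room there for a gripper over the handle.
- handle: The handle, fixed upright on top of the module's tail: a black tab 28 mm along x, 12 mm thick along y, 28 mm tall. Origin: centre of the tab's foot, on the module's top face, 42 mm behind the module's centre (module frame -42, 0, 34 mm). Axes as the module's.
- carrier: Steel and aluminium tray with a loading ramp, fixed to the bench. Origin: at bench height, middle of the ramp's top end; x is the loading direction, z up. The ramp rises evenly from bench height at x = -80 mm to 14 mm at x = 0, then a flat lip 14 mm high runs to x = 8 mm, then the bay, floor 6 mm high, to the end stop at x = 136 mm. Nothing of the carrier lies before x = -112 mm.
- bay (a point): Middle of the carrier's bay floor (carrier frame 72, 0, 6 mm; axes as the carrier's). The module ends here, level, with its origin within 4 mm of this point along x: the bay is 128 mm long, 60 mm wide.
- ramp_foot (a point): Middle of the ramp's foot, at bench height (carrier frame -80, 0, 0 mm). From here to the end stop run side rails 30 mm high, 60 mm apart inside; flared guides in front of them open to about 71 mm at carrier x = -109 mm.
- bridge (a point): Middle of the underside of the bridge over the bay (carrier frame 98, 0, 62 mm): a bar 24 mm along x, 88 mm wide, top at 68 mm (screw heads 72 mm). The module passes beneath it and cannot be lowered in from above.
- tester: The cell tester, a fixed grey cabinet 110 x 150 x 130 mm (x, y, z) standing behind the module's tail. Origin: centre of its underside; +x points to the module.
- short_module: A shorter module of the same make, 80 x 52 x 34 mm, without a handle; not to be used. Origin: centre of its underside.
- vent_cap: White round vent cap, 68 mm across, 20 mm tall, lying beside the carrier. Origin: centre of its underside.
- screwdriver: Screwdriver, 180 mm long, lying beside the carrier on its far side. Origin: about its middle.
- wrench: Wrench lying beyond the end of the carrier. Origin: about its middle.
- bottle: White bottle, 56 mm across, 150 mm tall. Origin: centre of its underside.
- reel: Black ring-shaped reel, 70 mm across, 30 mm tall. Origin: centre of its underside.
There are look-alikes about, which are no part of the job. What is shaped like the module but purple or red is not meant.

How it is judged:
By the outcome, as a careful person would: the job done as asked, in the order asked, and still so for the second after the job is handed in, with the robot touching nothing.
It also fails if it takes over 56 s, if anything falls off the work surface, if the arm or the gripper's body presses on something with over 40 N, if the wrist force passes 120 N, or if a joint passes its speed limit or range.

## Working session

There is one attempt and no reset: what is moved stays moved. The work goes in short steps, Python scripts to look and compute and a shell command to move; the robot and the scene stay as the last step left them, time stands still between calls to the robot, and variables do not carry over. Pictures are saved under pics/ and viewed, at most 10 in all, crops included, and the job is handed in when it is done.

```bash
mkdir -p pics
cat > h.py <<'E'
import numpy as np, cv2
from workcell import arm, grab_frame, camera_info
def cam(n):
    c=camera_info(n); K=np.array([[c['fx'],0,c['cx']],[0,c['fy'],c['cy']],[0,0,1.]])
    R=cv2.Rodrigues(np.array(c['rvec'],float))[0]; t=np.array(c['tvec'],float).ravel()
    return K,R,t
def cast(n,uv,z):
    K,R,t=cam(n); uv=np.atleast_2d(np.array(uv,float))
    d=np.c_[uv,np.ones(len(uv))]@np.linalg.inv(K).T@R; o=-R.T@t
    return o+d*((z-o[2])/d[:,2])[:,None]
def cloud(n,depth):
    K,R,t=cam(n); v,u=np.indices(depth.shape)
    p=np.stack([u,v,np.ones_like(u)],-1)@np.linalg.inv(K).T*depth[...,None]
    return (p-t)@R
E
python3 - <<'E'
from h import *
for n in("top","side"):
    p,d=grab_frame(n); cv2.imwrite(f"pics/{n}0.png",p); np.savez(f"{n}0.npz",p=p,d=d)
    K,R,t=cam(n); print(n,-R.T@t,K[0,0],R[2])
print({k:np.round(v,3) for k,v in arm.state().items()})
E
```

```text
top [0.43248707 0.00566185 1.30838924] 464.5418429114001 [ 0.10191649  0.0205462  -0.99458076]
side [ 0.41099773 -0.81752753  0.74088473] 451.3357343280078 [ 0.12112726  0.77771885 -0.61683189]
{'time': np.float64(0.1), 'qpos': array([ 1.206,  0.384,  0.016,  1.371, -0.006,  1.388, -0.047]), 'joint_velocities': array([ 0.   , -0.002, -0.002, -0.006, -0.002, -0.001, -0.002]), 'effort': array([ 3.0000e-03, -6.2913e+01,  8.4700e-01, -3.7276e+01,  1.7000e-02,
        1.0000e-02,  0.0000e+00]), 'tcp_pos': array([ 0.186, -0.596,  0.23 ]), 'tool_rot': array([ 0.989,  0.15 , -0.   , -0.001]), 'contact_force': array([-0.035,  0.379, -0.143]), 'wrist_torque': array([-0.017,  0.026, -0.021]), 'gripper_force': np.float64(0.0), 'finger_gap': np.float64(1.002)}
```

View pics/top0.png

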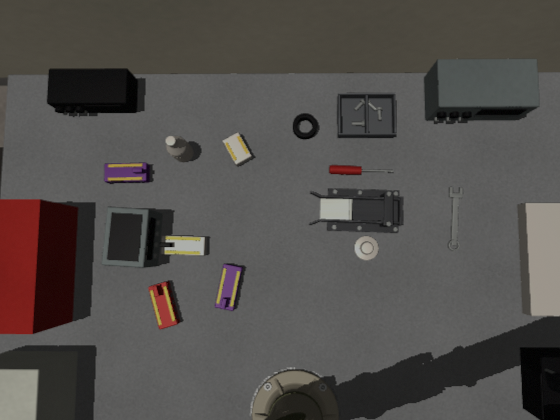

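View pics/side0.png

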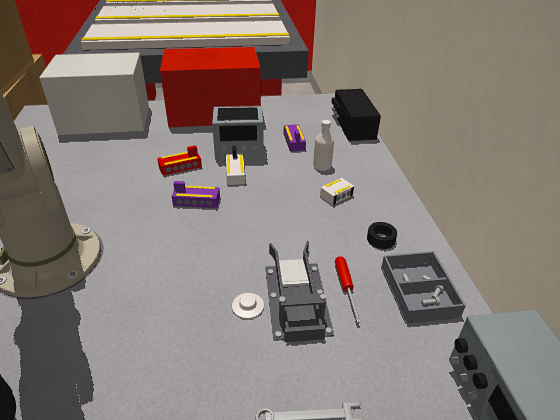

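Candidates: white long module with handle at top (185,246); short white module (237,149); purple at (127,173) and (229,287); red at (163,305). By the description, the choice is (185,246): white, with a handle, next to the tester at (130,238). The carrier is at (360,210), with its white ramp facing left (+y).

Run:
```python
from h import *
f=np.load("top0.npz");p,d=f['p'],f['d'];P=cloud("top",d)
K,R,t=cam("top")
hsv=cv2.cvtColor(p,cv2.COLOR_BGR2HSV)
def box(m,z,n="top"):
    c=max(cv2.findContours(m.astype(np.uint8),cv2.RETR_EXTERNAL,cv2.CHAIN_APPROX_NONE)[0],key=cv2.contourArea).reshape(-1,2)
    w=cast(n,c,z)[:,:2]; r=cv2.minAreaRect((w*1000).astype(np.float32)); return r,cv2.boxPoints(r)
# module: height mask
roi=np.zeros(d.shape,bool);roi[225:265,155:215]=1
z=P[...,2]
print("bench z",np.median(z[300:330,330:400]))
m=roi&(z>0.02)&(z<0.045)&(P[...,1]<0.36)
print("module depth",[np.round(x,1) for x in box(m,0.034)], np.median(z[m]))
m2=roi&(hsv[...,2]>90)
print("module bright",[np.round(x,1) for x in box(m2,0.034)])
h=roi&(z>0.05)&(z<0.07); print("handle",h.sum(),np.median(P[h],0),P[h].min(0),P[h].max(0))
# yellow stripes direction
y=roi&(hsv[...,1]>100)&(hsv[...,2]>90)
q=cast("top",np.argwhere(y)[:,::-1],0.034); print("stripes mean",q.mean(0),[np.round(x,1) for x in box(y,.034)])
q=q[:,:2]-q[:,:2].mean(0);print("dir",np.degrees(np.arctan2(*np.linalg.svd(q,full_matrices=0)[2][0][::-1])))
# carrier
roi=np.zeros(d.shape,bool);roi[180:240,305:405]=1
for n,a,b in(("bridge",.06,.08),("rails",.022,.045),("all",.012,.09)):
    m=roi&(z>a)&(z<b)&(np.indices(d.shape)[0]<236)
    q=P[m]; print(n,m.sum(),np.median(q,0),q.min(0),q.max(0))
ramp=roi&(hsv[...,2]>130)&(hsv[...,1]<60)&(np.indices(d.shape)[1]<356)
q=P[ramp];A=np.c_[q[:,:2],np.ones(len(q))];s=np.linalg.lstsq(A,q[:,2],rcond=None)[0]
print("ramp",q.mean(0),s,"dir",np.degrees(np.arctan2(s[1],s[0])),q.min(0),q.max(0))
print([np.round(x,1) for x in box(ramp,.007)])
a=cv2.resize(p[170:240,300:410],None,fx=5,fy=5,interpolation=2);b=cv2.resize(p[215:285,100:210],None,fx=5,fy=5,interpolation=2)
cv2.imwrite("pics/crop1.png",np.vstack([a,b])[:, :][:600] if False else cv2.resize(np.vstack([a,b]),(470,600)))
```

```text
bench z 0.0006575123009619609Traceback (most recent call last):
  File "<stdin>", line 13, in <module>
    return _wrapfunc(a, 'round', decimals=decimals, out=out)
    return _wrapit(obj, method, *args, **kwds)
    conv = _array_converter(obj)
ValueError: setting an array element with a sequence. The requested array has an inhomogeneous shape after 1 dimensions. The detected shape was (3,) + inhomogeneous part.
```

```bash
cat > m.py <<'E'
from h import *
np.set_printoptions(precision=4,suppress=True)
f=np.load("top0.npz");p,d=f['p'],f['d'];P=cloud("top",d)
hsv=cv2.cvtColor(p,cv2.COLOR_BGR2HSV)
def box(m,z,n="top"):
    c=max(cv2.findContours(m.astype(np.uint8),cv2.RETR_EXTERNAL,cv2.CHAIN_APPROX_NONE)[0],key=cv2.contourArea).reshape(-1,2)
    w=cast(n,c,z)[:,:2]; return cv2.minAreaRect((w*1000).astype(np.float32))
roi=np.zeros(d.shape,bool);roi[225:265,155:215]=1
z=P[...,2]
m=roi&(z>0.02)&(z<0.045)
print("module depth",box(m,0.034), np.median(z[m]))
print("module bright",box(roi&(hsv[...,2]>90),0.034))
h=roi&(z>0.05)&(z<0.07); print("handle",h.sum(),np.median(P[h],0),P[h].min(0),P[h].max(0))
y=roi&(hsv[...,1]>100)&(hsv[...,2]>90)
q=cast("top",np.argwhere(y)[:,::-1],0.034); print("stripes",q.mean(0),box(y,.034))
q=q[:,:2]-q[:,:2].mean(0);print("dir",np.degrees(np.arctan2(*np.linalg.svd(q,full_matrices=0)[2][0][::-1])))
roi=np.zeros(d.shape,bool);roi[180:236,305:405]=1
for n,a,b in(("bridge",.06,.08),("rails",.022,.045),("all",.012,.09)):
    m=roi&(z>a)&(z<b); q=P[m]; print(n,m.sum(),np.median(q,0),q.min(0),q.max(0),box(m,np.median(q[:,2])))
ramp=roi&(hsv[...,2]>130)&(hsv[...,1]<60)&(np.indices(d.shape)[1]<356)
q=P[ramp];A=np.c_[q[:,:2],np.ones(len(q))];s=np.linalg.lstsq(A,q[:,2],rcond=None)[0]
print("ramp",q.mean(0),s,q.min(0),q.max(0),box(ramp,.007))
a=cv2.resize(p[170:240,300:410],None,fx=4,fy=4,interpolation=2);b=cv2.resize(p[215:285,100:210],None,fx=4,fy=4,interpolation=2)
cv2.imwrite("pics/crop1.png",np.vstack([a,b]))
E
python3 m.py
```

```text
module depth ((451.9164733886719, 305.80914306640625), (121.74818420410156, 52.139671325683594), 88.34264373779297) 0.03477728117677032
module bright ((453.2027587890625, 289.71942138671875), (106.77960968017578, 138.4740753173828), 0.24871523678302765)
handle 99 [0.4563 0.3598 0.0594] [0.4186 0.3345 0.0502] [0.5049 0.3794 0.0684]
stripes [0.4529 0.3087 0.034 ] ((470.68023681640625, 309.90411376953125), (5.490350723266602, 93.99559783935547), 0.1818918138742447)
dir -85.50940936774617
bridge 302 [ 0.551  -0.2486  0.069 ] [ 0.5054 -0.2632  0.0628] [ 0.5945 -0.2352  0.0772] ((550.1719970703125, -248.61264038085938), (24.03841209411621, 88.83020782470703), 87.07251739501953)
rails 535 [ 0.55   -0.194   0.0307] [ 0.5074 -0.2977  0.022 ] [ 0.602  -0.0418  0.0447] ((549.7831420898438, -283.74969482421875), (27.429365158081055, 77.5233154296875), 88.84477233886719)
all 1143 [ 0.5538 -0.2237  0.0309] [ 0.5005 -0.2977  0.012 ] [ 0.6102 -0.0418  0.0772] ((554.2048950195312, -170.17984008789062), (254.4556427001953, 94.31873321533203), 88.72032165527344)
ramp [ 0.5551 -0.1139  0.0102] [-0.8637  0.1798  0.5102] [ 0.4325 -0.1575 -0.0057] [0.5832 0.0057 1.3084] ((554.3952026367188, -114.55682373046875), (87.02616882324219, 56.454673767089844), 89.75720977783203)
```

View pics/crop1.png

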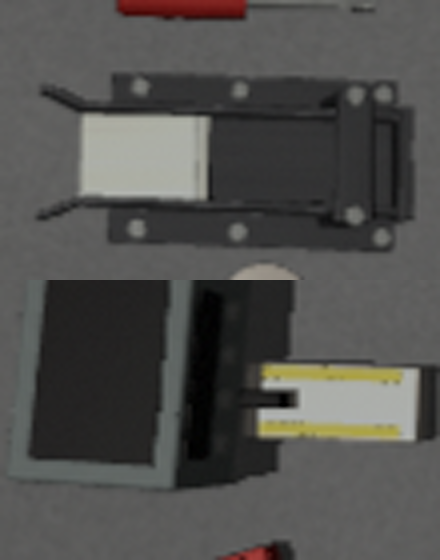

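The crop confirms the choice: a white block with two yellow stripes and a black handle beside the tester (lower half), and a carrier ramp that opens towards +y (upper half). Next I turn the tool so its closing axis is across the module, then move out in x.

```bash
R='0 0 -1 0 0 0 0.9'
python3 -m inch '0 0 -1 0 0 0 1;0 0 -1 0 0 0 1;0 0 -1 0 0 0 1;0 0 -1 0 0 0 1;0 0 -1 0 0 0 1'
python3 -m inch '0 0 -1 0 0 0 1;0 0 -1 0 0 0 1;0 0 -1 0 0 0 1;0 0 -1 0 0 0 1;0 0 -1 0 0 0 1'
python3 -m inch '0 0 -1 0 0 0 1;0 0 -1 0 0 0 1;0 0 -1 0 0 0 1;0 0 -1 0 0 0 1;0 0 -1 0 0 0 1'
python3 -m inch '0 0 -0.5 0 0.5 0 1;0 0 0 0.5 1 0 1;0 0 0 0.5 1 0 1;0 0 0 0.5 1 0 1;0 0 0 0.5 1 0 1'
```

```text
time: 0.52
tcp_pos: [0.1857, -0.5964, 0.2307]
tool_rot: [0.938, 0.346, 0.0, -0.001]
contact_force: [0.5, 0.0, -0.7]
finger_gap: 1.001
gripper_force: 0.0
time: 0.93
tcp_pos: [0.1857, -0.5965, 0.2307]
tool_rot: [0.851, 0.525, 0.0, -0.001]
contact_force: [-0.4, 0.4, -0.1]
finger_gap: 1.0
gripper_force: 0.0
time: 1.35
tcp_pos: [0.1856, -0.5965, 0.2307]
tool_rot: [0.73, 0.684, 0.0, -0.001]
contact_force: [0.2, -0.1, -0.5]
finger_gap: 0.998
gripper_force: 0.0
time: 1.77
tcp_pos: [0.2786, -0.5589, 0.2309]
tool_rot: [0.717, 0.697, 0.0, -0.0]
contact_force: [0.4, -0.1, -0.6]
finger_gap: 0.998
gripper_force: 0.0
```

```bash
cat > m2.py <<'E'
from h import *
np.set_printoptions(precision=4,suppress=True)
f=np.load("top0.npz");p,d=f['p'],f['d'];P=cloud("top",d);z=P[...,2];hsv=cv2.cvtColor(p,cv2.COLOR_BGR2HSV)
# stripe lines (module axis) and rails line fits
roi=np.zeros(d.shape,bool);roi[225:265,155:215]=1
y=roi&(hsv[...,1]>100)&(hsv[...,2]>90)
q=cast("top",np.argwhere(y)[:,::-1],0.034)
for s in(q[q[:,0]>.453],q[q[:,0]<.453]): print("stripe",len(s),s.mean(0)[:2],"slope dx/dy",np.polyfit(s[:,1],s[:,0],1))
roi=np.zeros(d.shape,bool);roi[180:236,305:405]=1
m=roi&(z>.026)&(z<.034)&(P[...,1]<-.08)&(P[...,1]>-.225)
for lo,hi in((.5,.553),(.553,.61)):
    q=P[m&(P[...,0]>lo)&(P[...,0]<hi)]; print("rail",len(q),np.median(q,0),np.polyfit(q[:,1],q[:,0],1))
E
python3 m2.py
```

```text
stripe 88 [0.4709 0.3067] slope dx/dy [0.0199 0.4648]
stripe 77 [0.4323 0.311 ] slope dx/dy [0.0348 0.4214]
rail 110 [ 0.5214 -0.1575  0.0302] [0.0342 0.5258]
rail 113 [ 0.5856 -0.1469  0.03  ] [0.0352 0.5918]
```

```bash
python3 -m inch '0 0 0 1 1 0 1;0 0 0 1 1 0 1;0 0 0 1 1 0 1;0 0 0 1 1 0 1;0 0 0 1 1 0 1' | head -2
python3 -m inch '0 0 0 1 1 0 1;0 0 0 1 1 0 1;0 0 0 1 0.45 0 1;0 0 0 1 0 0 1;0 0 0 1 0 0 1' | head -2
python3 -m inch '0 0 0 1 0 0 1;0 0 0 1 0 0 1;0 0 0 1 0 0 1;0 0 0 1 0 0 1;0 0 0 1 0 0 1' | head -2
python3 -m inch '0 0 0 1 0 0 1;0 0 0 1 0 0 1;0 0 0 1 0 0 1;0 0 0 1 0 0 1;0 0 0 1 0 0 1' | head -2
python3 -m inch '0 0 0 1 0 0 1;0 0 0 1 0 0 1;0 0 0 1 0 0 1;0 0 0 1 0 0 1;0 0 0 1 0 0 1' | head -2
python3 -m inch '0 0 0 1 0 0 1;0 0 0 1 0 0 1;0 0 0 1 0 0 1;0 0 0 1 0 0 1;0 0 0 1 0 0 1' | head -2
python3 -m inch '0 0 0 1 0 0 1;0 0 0 1 0 0 1;0 0 0 1 0 0 1;0 0 0 1 0 0 1;0 0 0 1 0 0 1' | head -2
python3 -m inch '0 0 0 1 0 0 1;0 0 0 1 0 0 1;0 0 0 1 0 0 1;0 0 0 1 0 0 1;0 0 0 1 0 0 1' | head -2
python3 -m inch '0 0 0 1 0 0 1;0 0 0 1 0 0 1;0 0 0 1 0 0 1;0 0 0 0.2 0 0 1;0 0 0 0 0 0 1'
```

```text
time: 2.18
tcp_pos: [0.3814, -0.4611, 0.231]
time: 2.6
tcp_pos: [0.4331, -0.362, 0.2307]
time: 3.02
tcp_pos: [0.4349, -0.2625, 0.2311]
time: 3.43
tcp_pos: [0.4377, -0.1625, 0.2312]
time: 3.85
tcp_pos: [0.4404, -0.0626, 0.2313]
time: 4.27
tcp_pos: [0.4431, 0.0374, 0.2313]
time: 4.68
tcp_pos: [0.4459, 0.1374, 0.2314]
time: 5.1
tcp_pos: [0.4487, 0.2372, 0.2313]
time: 5.52
tcp_pos: [0.4498, 0.3018, 0.2311]
tool_rot: [0.716, 0.698, 0.0, -0.001]
contact_force: [0.4, -0.1, 0.6]
finger_gap: 0.999
gripper_force: 0.0
```

```bash
python3 -m inch '0 0 0 0 0.1 1 1;0 0 0 0 0 1 1;0 0 0 0 0 1 1;0 0 0 0 0 1 1;0 0 0 0 0 1 1' | head -2
python3 -m inch '0 0 0 0 0 1 1;0 0 0 0 0 1 1;0 0 0 0 0 1 1;0 0 0 0 0 1 1;0 0 0 0 0 0.8 1'
python3 -m inch '0 0 0 0 0 0.8 1;0 0 0 0 0 0.7 1;0 0 0 0 0 0 1;0 0 0 0 0 0 1'
python3 -m inch '0 0 0 0 0 0 -1;0 0 0 0 0 0 -1;0 0 0 0 0 0 -1;0 0 0 0 0 0 -1;0 0 0 0 0 0 -1'
python3 -m inch '0 0 0 0 0 0 -1;0 0 0 0 0 0 -1;0 0 0 0 0 0 -1'
```

```text
time: 5.93
tcp_pos: [0.4532, 0.2982, 0.1304]
time: 6.35
tcp_pos: [0.4529, 0.2978, 0.0338]
tool_rot: [0.718, 0.696, -0.001, 0.0]
contact_force: [0.0, -0.6, -0.7]
finger_gap: 1.003
gripper_force: 0.0
time: 6.68
tcp_pos: [0.4527, 0.2988, 0.005]
tool_rot: [0.718, 0.697, -0.001, -0.0]
contact_force: [-0.5, 0.8, 0.6]
finger_gap: 0.998
gripper_force: 0.0
time: 7.1
tcp_pos: [0.4533, 0.3001, 0.0067]
tool_rot: [0.717, 0.697, 0.001, 0.0]
contact_force: [-2.1, -0.7, 6.1]
finger_gap: 0.596
gripper_force: 64.3
time: 7.35
tcp_pos: [0.4533, 0.3001, 0.0066]
tool_rot: [0.717, 0.697, 0.001, 0.0]
contact_force: [-1.2, -1.6, 7.6]
finger_gap: 0.6
gripper_force: 64.3
```

```bash
python3 -m inch '0 0 0 0 0 -0.3 -1;0 0 0 0 0 -0.6 -1;0 0 0 0 0 -0.8 -1;0 0 0 0 0 -0.8 -1;0 0 0 0 0 -0.5 -1'
python3 -m inch '0 0 0.09 -0.4 0.2 0 -1;0 0 0 -0.8 0.3 0 -1;0 0 0 -0.9 0.4 0 -1;0 0 0 -0.9 0.4 0 -1;0 0 0 -0.9 0.4 0 -1' |head -2
python3 -m inch '0 0 0 -0.9 0.4 0 -1;0 0 0 -0.9 0.4 0 -1;0 0 0 -0.9 0.4 0 -1;0 0 0 -0.9 0.4 0 -1;0 0 0 -0.9 0.4 0 -1' |head -2
python3 -m inch '0 0 0 -0.9 0.4 0 -1;0 0 0 -0.9 0.4 0 -1;0 0 0 -0.9 0.4 0 -1;0 0 0 -0.9 0.4 0 -1;0 0 0 -0.9 0.4 0 -1' |head -2
python3 -m inch '0 0 0 -0.6 0.2 0 -1;0 0 0 -0.2 0 0 -1;0 0 0 0 0 0 -1;0 0 0 0 0 0 -1'
python3 -c "
from h import *
for n in('top','side'):
    p,d=grab_frame(n);cv2.imwrite(f'pics/{n}1.png',p);np.savez(f'{n}1.npz',p=p,d=d)
a=cv2.imread('pics/top1.png')[140:280,200:420];b=cv2.imread('pics/side1.png')[120:330,190:400]
cv2.imwrite('pics/c2.png',np.hstack([cv2.resize(a,(440,280)),cv2.resize(b,(280,280))]))
"
```

```text
time: 7.77
tcp_pos: [0.4533, 0.3, 0.0676]
tool_rot: [0.717, 0.697, 0.001, 0.0]
contact_force: [0.7, -0.3, -3.4]
finger_gap: 0.599
gripper_force: 63.6
time: 8.18
tcp_pos: [0.4842, 0.2184, 0.0647]
time: 8.6
tcp_pos: [0.5207, 0.1269, 0.0646]
time: 9.02
tcp_pos: [0.5572, 0.0355, 0.0646]
time: 9.35
tcp_pos: [0.5603, 0.0224, 0.0651]
tool_rot: [0.72, 0.694, 0.0, -0.0]
contact_force: [-0.4, -0.1, -4.2]
finger_gap: 0.595
gripper_force: 63.6
```

View pics/c2.png

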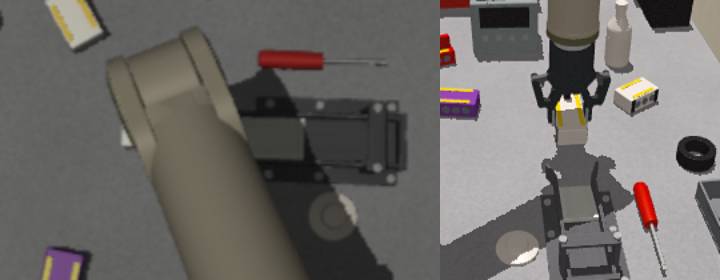

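The module is held level in front of the ramp: in the side half it is at about (571,125), above the ramp at (577,200). Lowering it now.

```bash
python3 -m inch '0 0 0 0.05 -0.03 0.7 -1;0 0 0 0 0 0.7 -1;0 0 0 0 0 0.6 -1;0 0 0 0 0 0.4 -1;0 0 0 0 0 0.2 -1'
python3 -m inch '0 0 0 0 0 0.15 -1;0 0 0 0 0 0.1 -1;0 0 0 0 0 0 -1'
python3 -m inch '0 0 0 0 0 0.05 -1;0 0 0 0 0 0 -1'
```

```text
time: 9.87
tcp_pos: [0.5595, 0.0231, 0.012]
tool_rot: [0.719, 0.695, -0.001, -0.001]
contact_force: [-0.9, 0.2, -3.8]
finger_gap: 0.596
gripper_force: 63.5
time: 10.12
tcp_pos: [0.5605, 0.0226, 0.0083]
tool_rot: [0.72, 0.694, 0.0, -0.0]
contact_force: [-0.1, 0.4, -3.7]
finger_gap: 0.598
gripper_force: 63.5
time: 10.28
tcp_pos: [0.5607, 0.0225, 0.0077]
tool_rot: [0.72, 0.694, 0.0, 0.0]
contact_force: [-0.2, 0.7, -4.3]
finger_gap: 0.595
gripper_force: 63.5
```

```bash
python3 -m inch '0 0 0 0 0 0.06 -1;0 0 0 0 0 0 -1;0 0 0 0 0 0 -1'|sed -n '2p;4p'
python3 -m inch '0 0 0 0 0 0.04 -1;0 0 0 0 0 0 -1;0 0 0 0 0 0 0.6;0 0 0 0 0 0 0.8;0 0 0 0 0 0 1'
python3 -m inch '0 0 0 0 0 0 1;0 0 0 0 0 0 1;0 0 0 0 0 -0.5 1;0 0 0 0 0 -1 1;0 0 0 0 0 -1 1'
python3 -m inch '0 0 0 0 0 -1 1;0 0 0 0 0 -1 1;0 0 0 0 0 -0.5 1;0 0 0 0 0 0 1'
```

```text
tcp_pos: [0.5608, 0.0225, 0.0067]
contact_force: [-1.2, -0.7, 0.5]
time: 10.95
tcp_pos: [0.5607, 0.0226, 0.0055]
tool_rot: [0.72, 0.694, 0.0, 0.0]
contact_force: [0.1, -1.3, 0.3]
finger_gap: 0.984
gripper_force: 0.0
time: 11.37
tcp_pos: [0.5598, 0.0227, 0.0559]
tool_rot: [0.72, 0.694, -0.0, -0.001]
contact_force: [0.7, -1.7, -0.3]
finger_gap: 1.001
gripper_force: 0.0
time: 11.7
tcp_pos: [0.562, 0.0229, 0.1083]
tool_rot: [0.72, 0.694, 0.002, 0.002]
contact_force: [-0.4, -0.7, 0.3]
finger_gap: 1.002
gripper_force: 0.0
```

```bash
python3 -m inch '0 0 0 0.8 -0.06 0 0.5;0 0 0 0.8 0 0 0.3;0 0 0 0.6 0 0 0;0 0 0 0.2 0 0 0;0 0 0 0 0 0 0'
cat > look.py <<'E'
from h import *
import sys
k=sys.argv[1]
p,d=grab_frame('side');np.savez(f'side{k}.npz',p=p,d=d);P=cloud('side',d);z=P[...,2]
w=(P[...,0]>.51)&(P[...,0]<.61)&(P[...,1]>-.06)&(P[...,1]<.12)
m=w&(z>.030)&(z<.039)
q=P[m];print(m.sum(),q.min(0),q.max(0))
r=cv2.minAreaRect((q[:,:2]*1000).astype(np.float32));print("top rect",r)
hsv=cv2.cvtColor(p,cv2.COLOR_BGR2HSV);y=w&(hsv[...,1]>100)&(hsv[...,2]>60)&(hsv[...,0]<40)&(z<.04)
s=cast('side',np.argwhere(y)[:,::-1],.034)
xc=np.median(s[:,0])
for t in(s[s[:,0]>xc],s[s[:,0]<xc]):print("stripe",len(t),t.mean(0),np.polyfit(t[:,1],t[:,0],1))
h=w&(z>.045)&(z<.066)&(P[...,1]>.03);
if h.any():print("handle",h.sum(),np.percentile(P[h],[5,50,95],axis=0))
v,u=np.argwhere(m).mean(0).astype(int)
cv2.imwrite(f'pics/s{k}.png',cv2.resize(p[max(v-90,0):v+90,u-110:u+110],None,fx=3,fy=3,interpolation=2))
E
python3 look.py 2
```

```text
time: 12.12
tcp_pos: [0.5604, 0.072, 0.1048]
tool_rot: [0.719, 0.695, -0.0, -0.001]
contact_force: [0.4, 1.0, 0.6]
finger_gap: 0.498
gripper_force: 0.0
651 [ 0.51276051 -0.05992552  0.03000867] [0.60318138 0.09092124 0.03888332]
top rect ((556.4837646484375, 16.12775421142578), (90.47321319580078, 150.29013061523438), 1.3357292413711548)
stripe 91 [0.58102253 0.02839119 0.034     ] [0.0380381  0.57994259]
stripe 91 [0.54327749 0.03102025 0.034     ] [0.01819772 0.54271299]
handle 58 [[0.55703614 0.05769667 0.04681342]
 [0.56199456 0.06422206 0.06033623]
 [0.56773853 0.08212232 0.0630612 ]]
```

View pics/s2.png

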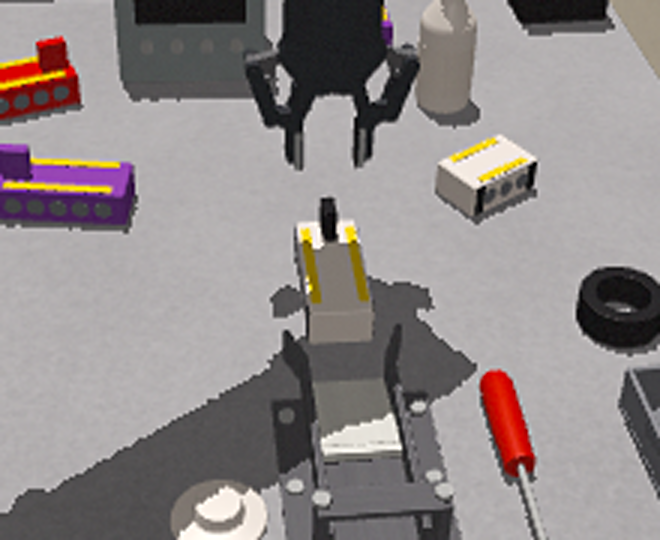

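The module stands straight in front of the ramp, nose at about (340,325) in the crop and handle at (328,215), with the gripper above it. Now I go down on the handle.

```bash
python3 -m inch '0 0 0 -0.07 0.09 0.8 0;0 0 0 0 0 0.9 0;0 0 0 0 0 0.8 0;0 0 0 0 0 0.5 0;0 0 0 0 0 0.3 0'
python3 -m inch '0 0 0 0 0 0 0;0 0 0 0 0 0 0'
```

```text
time: 12.58
tcp_pos: [0.5619, 0.0677, 0.0377]
tool_rot: [0.72, 0.694, -0.001, -0.001]
contact_force: [-0.2, 0.0, 0.5]
finger_gap: 0.5
gripper_force: 0.0
time: 12.75
tcp_pos: [0.5628, 0.0688, 0.0396]
tool_rot: [0.72, 0.694, 0.0, -0.0]
contact_force: [-0.1, -0.5, 0.8]
finger_gap: 0.5
gripper_force: 0.0
```

```bash
python3 -m inch '0 0 0 0.07 -0.02 0.04 -1;0 0 0 0 0 0 -1;0 0 0 0 0 0 -1;0 0 0 0 0 0 -1;0 0 0 0 0 0 -1'
python3 look.py 3
cat > plan.py <<'E'
# nominal slide: module pose (pitch, origin) vs tail position; grasp pt; increments in tool units
import numpy as np
def prof(x): return np.interp(x,[-999,-80,0,8,8.001,136],[0,0,14,14,6,6])
def pose(X):  # X = tail-bottom x ; returns tail z, pitch (nose-up +)
    best=None
    zt=prof(X); 
    s=np.linspace(0,120,241)
    a=0.
    for _ in range(20): # smallest pitch so no penetration, tail on ground
        a=np.max(np.arctan2(prof(X+s[4:]*np.cos(a))-zt,s[4:]*np.cos(a)))
    return zt,a
import sys
for ox in range(-180,75,10):
    X=ox-60; zt,a=pose(X)
    c,s=np.cos(a),np.sin(a); hx,hz=18,57   # grasp point in tail frame
    print(ox,"pitch %.1f"%np.degrees(a),"grasp x %.1f z %.1f"%(X+hx*c-hz*s, zt+hx*s+hz*c))
E
python3 plan.py
```

```text
time: 13.17
tcp_pos: [0.5628, 0.0708, 0.0395]
tool_rot: [0.72, 0.694, 0.001, 0.0]
contact_force: [-1.5, -0.0, 6.5]
finger_gap: 0.127
gripper_force: 59.6
607 [ 0.51105112 -0.0563554   0.03001718] [0.5967811  0.09050525 0.037954  ]
top rect ((551.8956298828125, 17.673110961914062), (85.38809204101562, 146.13214111328125), 1.733969807624817)
stripe 92 [0.58116406 0.02967434 0.034     ] [0.0319201  0.58021686]
stripe 92 [0.54406713 0.03085636 0.034     ] [-0.01791001  0.54461977]
handle 127 [[0.54627586 0.05714806 0.0466692 ]
 [0.56264088 0.06163947 0.05828121]
 [0.58001739 0.07585758 0.0649779 ]]
-180 pitch 0.0 grasp x -222.0 z 57.0
-170 pitch 0.0 grasp x -212.0 z 57.0
-160 pitch 0.0 grasp x -202.0 z 57.0
-150 pitch 0.0 grasp x -192.0 z 57.0
-140 pitch 0.0 grasp x -182.0 z 57.0
-130 pitch 0.8 grasp x -172.8 z 57.3
-120 pitch 1.7 grasp x -163.7 z 57.5
-110 pitch 2.5 grasp x -154.5 z 57.7
-100 pitch 3.3 grasp x -145.3 z 57.9
-90 pitch 4.2 grasp x -136.2 z 58.2
-80 pitch 5.0 grasp x -127.0 z 58.3
-70 pitch 5.8 grasp x -117.9 z 58.5
-60 pitch 6.6 grasp x -108.7 z 58.7
-50 pitch 7.2 grasp x -99.3 z 58.8
-40 pitch 8.0 grasp x -90.1 z 58.9
-30 pitch 8.8 grasp x -81.0 z 59.1
-20 pitch 9.9 grasp x -72.1 z 59.2
-10 pitch 9.9 grasp x -62.1 z 61.0
0 pitch 9.9 grasp x -52.1 z 62.7
10 pitch 9.9 grasp x -42.1 z 64.5
20 pitch 9.9 grasp x -32.1 z 66.2
30 pitch 9.9 grasp x -22.1 z 68.0
40 pitch 9.9 grasp x -12.1 z 69.7
50 pitch 9.9 grasp x -2.1 z 71.5
60 pitch 0.0 grasp x 18.0 z 71.0
70 pitch 0.0 grasp x 28.0 z 63.0
```

```bash
cat >> plan.py <<'E'
print("rows")
K=[(-179.6,0,0),(-140,0,0),(-100,None,None),(-60,None,None),(-20,None,None),(-10,None,None),(10,5,9.6),(30,0,14),(70,0,14)]
def tcp(o,p,zt):
    X=o-60
    if p is None: zt,a=pose(X)
    else: a=np.radians(p)
    c,s=np.cos(a),np.sin(a); return np.array([X+18*c-39.5*s, zt+18*s+39.5*c]),a
q=[tcp(*k) for k in K]
for (A,a),(B,b),k in zip(q,q[1:],K[1:]):
    d=B-A; m=(a+b)/2
    f=d[0]*np.cos(m)+d[1]*np.sin(m); u=-d[0]*np.sin(m)+d[1]*np.cos(m)
    print(k[0],"TCP",B.round(1),"pitch %.1f"%np.degrees(b),"total tool x %.2f z %.2f ry %.2f"%(-f/20,-u/20,-(b-a)/.08))
E
python3 plan.py | sed -n '/rows/,$p'
python3 - <<'E'
from h import *
f=np.load('side0.npz');P=cloud('side',f['d']);z=P[...,2]
for ylo,yhi in((-.225,-.16),(-.16,-.08)):
  w=(z>.024)&(z<.0325)&(P[...,1]>ylo)&(P[...,1]<yhi)
  for lo,hi in((.505,.553),(.553,.6)):
    q=P[w&(P[...,0]>lo)&(P[...,0]<hi)];print(ylo,len(q),np.percentile(q[:,0],[10,50,90]),q[:,1].mean())
E
```

```text
rows
-140 TCP [-182.    39.5] pitch 0.0 total tool x -1.98 z -0.00 ry -0.00
-100 TCP [-144.3   40.5] pitch 3.3 total tool x -1.88 z 0.01 ry -0.73
-60 TCP [-106.7   41.3] pitch 6.6 total tool x -1.88 z 0.12 ry -0.72
-20 TCP [-69.1  42. ] pitch 9.9 total tool x -1.87 z 0.24 ry -0.72
-10 TCP [-59.1  43.8] pitch 9.9 total tool x -0.51 z 0.00 ry 0.00
10 TCP [-35.5  50.5] pitch 5.0 total tool x -1.21 z -0.18 ry 1.07
30 TCP [-12.   53.5] pitch 0.0 total tool x -1.18 z -0.10 ry 1.09
70 TCP [28.  53.5] pitch 0.0 total tool x -2.00 z -0.00 ry -0.00
-0.225 45 [0.51712841 0.51943151 0.52211667] -0.18098479372749637
-0.225 55 [0.58312689 0.58532195 0.58780723] -0.18275751856443104
-0.16 73 [0.51884693 0.52180697 0.52401789] -0.12200702277428219
-0.16 80 [0.5848673  0.58739086 0.59018218] -0.12000014681892002
```

```bash
python3 -m inch '0 0 0 -0.2 -0.05 0 -1;0 0 0 -0.4 -0.05 0 -1;0 0 0 -0.5 0 0 -1;0 0 0 -0.5 0 0 -1;0 0 0 -0.38 0 0 -1'
python3 -m inch '0 -0.15 0 -0.38 0 0 -1;0 -0.15 0 -0.38 0 0 -1;0 -0.15 0 -0.38 0 0 -1;0 -0.14 0 -0.37 0 0 -1;0 -0.14 0 -0.37 0 0 -1'
```

```text
time: 13.63
tcp_pos: [0.5596, 0.0319, 0.0394]
tool_rot: [0.719, 0.695, 0.001, 0.0]
contact_force: [0.1, 5.7, 4.2]
finger_gap: 0.128
gripper_force: 59.5
time: 14.05
tcp_pos: [0.5584, -0.0045, 0.0404]
tool_rot: [0.719, 0.695, -0.019, 0.02]
contact_force: [1.6, 7.3, 3.8]
finger_gap: 0.125
gripper_force: 59.5
```

```bash
python3 -m inch '0 -0.15 0 -0.38 0 0.02 -1;0 -0.15 0 -0.38 0 0.02 -1;0 -0.14 0 -0.38 0 0.02 -1;0 -0.14 0 -0.37 0 0.03 -1;0 -0.14 0 -0.37 0 0.03 -1'
python3 -m inch '0 -0.15 0 -0.38 0 0.05 -1;0 -0.15 0 -0.38 0 0.05 -1;0 -0.14 0 -0.38 0 0.05 -1;0 -0.14 0 -0.37 0 0.05 -1;0 -0.14 0 -0.37 0 0.04 -1'
```

```text
time: 14.47
tcp_pos: [0.5575, -0.0415, 0.0413]
tool_rot: [0.718, 0.694, -0.039, 0.04]
contact_force: [-0.5, 9.6, 7.2]
finger_gap: 0.123
gripper_force: 59.9
time: 14.88
tcp_pos: [0.5567, -0.0788, 0.0421]
tool_rot: [0.716, 0.693, -0.06, 0.061]
contact_force: [0.6, 10.0, 8.4]
finger_gap: 0.126
gripper_force: 60.3
```

Tracking the plan; forces are low. Next: up the ramp, tip over the lip and level out.

```bash
python3 -m inch '0 0 0 -0.35 0 0 -1;0 0 0 -0.26 0 0 -1;0 0.2 0 -0.24 0 -0.04 -1;0 0.2 0 -0.24 0 -0.04 -1;0 0.2 0 -0.24 0 -0.04 -1'
python3 -m inch '0 0.23 0 -0.24 0 -0.03 -1;0 0.24 0 -0.25 0 -0.03 -1;0 0.22 0 -0.24 0 -0.02 -1;0 0.22 0 -0.24 0 -0.02 -1;0 0 0 0 0 0 -1'
python3 look.py 4 >/dev/null
python3 -c "
import numpy as np,cv2
cv2.imwrite('pics/v4.png',cv2.resize(np.load('side4.npz')['p'][180:350,200:400],None,fx=3,fy=3,interpolation=2))"
```

```text
time: 15.3
tcp_pos: [0.555, -0.1053, 0.0482]
tool_rot: [0.717, 0.694, -0.043, 0.043]
contact_force: [0.5, 6.2, 4.5]
finger_gap: 0.121
gripper_force: 59.4
time: 15.72
tcp_pos: [0.5542, -0.127, 0.0523]
tool_rot: [0.72, 0.694, -0.017, 0.018]
contact_force: [0.4, 4.8, 6.1]
finger_gap: 0.125
gripper_force: 60.2
  return _methods._mean(a, axis=axis, dtype=dtype,
  ret = ret.dtype.type(ret / rcount)
look.py:12: RuntimeWarning: Mean of empty slice.
  for t in(s[s[:,0]>xc],s[s[:,0]<xc]):print("stripe",len(t),t.mean(0),np.polyfit(t[:,1],t[:,0],1))
  ret = um.true_divide(
Traceback (most recent call last):
  File "look.py", line 12, in <module>
    for t in(s[s[:,0]>xc],s[s[:,0]<xc]):print("stripe",len(t),t.mean(0),np.polyfit(t[:,1],t[:,0],1))
                                                                        ~~~~~~~~~~^^^^^^^^^^^^^^^^^
TypeError: expected non-empty vector for x
```

View pics/v4.png

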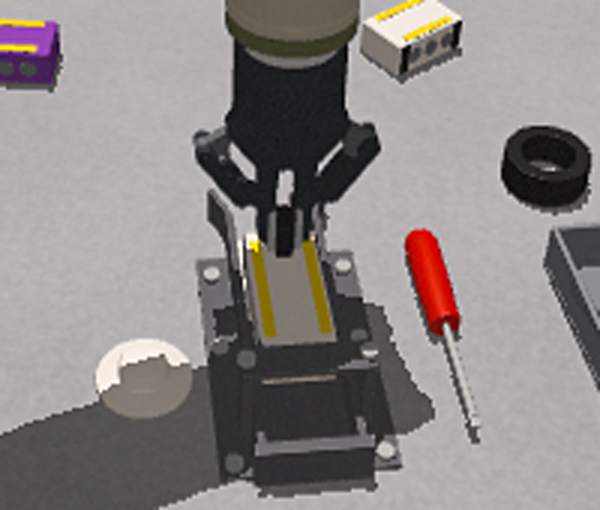

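The module is between the rails, nose heading under the bridge (nose edge at about (300,340) in the crop), still slightly nose-up. Next: level it and slide towards the stop.

```bash
python3 -m inch '0 0.22 0 -0.2 0 -0.03 -1;0 0.22 0 -0.2 0 -0.03 -1;0 0.22 0 -0.2 0 -0.02 -1;0 0 0 -0.3 0 0 -1;0 0 0 -0.3 0 0 -1'
python3 -m inch '0 0 0 -0.3 0 0 -1;0 0 0 -0.3 0 0 -1;0 0 0 -0.3 0 0 -1;0 0 0 -0.2 0 0 -1;0 0 0 0 0 0 -1'
```

```text
time: 16.18
tcp_pos: [0.5525, -0.1504, 0.0535]
tool_rot: [0.72, 0.694, 0.001, -0.0]
contact_force: [-0.7, 10.0, 7.3]
finger_gap: 0.125
gripper_force: 60.6
time: 16.6
tcp_pos: [0.5511, -0.1748, 0.053]
tool_rot: [0.72, 0.694, -0.0, 0.0]
contact_force: [-1.0, 0.1, 2.4]
finger_gap: 0.128
gripper_force: 59.8
```

```bash
python3 -m inch '0 0 0 -0.15 0 0 -1;0 0 0 -0.1 0 0 -1;0 0 0 0 0 0 -1'
python3 -m inch '0 0 0 -0.1 0 0 -1;0 0 0 0 0 0 -1;0 0 0 0 0 0 -1'|sed -n '2p;4p'
python3 -m inch '0 0 0 -0.08 0 0 -1;0 0 0 0 0 0 -1;0 0 0 0 0 0 -1'|sed -n '2p;4p'
```

```text
time: 16.85
tcp_pos: [0.551, -0.1786, 0.0529]
tool_rot: [0.72, 0.694, -0.0, -0.0]
contact_force: [-0.4, 0.2, -0.1]
finger_gap: 0.126
gripper_force: 59.4
tcp_pos: [0.5507, -0.1805, 0.0527]
contact_force: [-0.5, -0.5, -3.6]
tcp_pos: [0.551, -0.1818, 0.053]
contact_force: [-0.6, 0.0, -3.5]
```

The vertical force fell to the module's weight, so its tail has cleared the lip. Lowering it the 8 mm.

```bash
python3 -m inch '0 0 0 0 0 0.1 -1;0 0 0 0 0 0.1 -1;0 0 0 0 0 0.1 -1;0 0 0 0 0 0 -1;0 0 0 0 0 0 -1'
python3 -m inch '0 0 0 0 0 0.06 -1;0 0 0 0 0 0 -1;0 0 0 0 0 0 -1'|sed -n '2p;4p'
python3 -m inch '0 0 0 0 0 0.05 -1;0 0 0 0 0 0 -1;0 0 0 0 0 0 -1'|sed -n '2p;4p'
```

```text
time: 17.77
tcp_pos: [0.5512, -0.1816, 0.0472]
tool_rot: [0.72, 0.694, -0.0, -0.0]
contact_force: [0.8, -0.1, -2.9]
finger_gap: 0.121
gripper_force: 59.1
tcp_pos: [0.5514, -0.1813, 0.0465]
contact_force: [-1.7, 1.6, 2.1]
tcp_pos: [0.5516, -0.181, 0.0457]
contact_force: [-3.5, 3.4, 6.8]
```

```bash
python3 -m inch '0 0 0 0 0 0 -0.5;0 0 0 0 0 0 -0.3;0 0 0 0 0 0 -0.1;0 0 0 0 0 0 0;0 0 0 0 0 0 0'
python3 -m inch '0 0 0 0 0 -0.5 0;0 0 0 0 0 -1 0;0 0 0 0 0 -1 0;0 0 0 0 0 -1 0;0 0 0 0 0 -1 0' |head -2
python3 -m inch '0 0 0 1 0 -1 0;0 0 0 1 0 0 0;0 0 0 1 0 0 0;0 0 0 1 0 0 0;0 0 0 1 0 0 0'|head -2
python3 -m inch '0 0 0 1 0 0 0;0 0 0 1 0 0 0;0 0 0 1 0 0 0;0 0 0 1 0 0 0;0 0 0 1 0 0 0'|head -2
python3 -m inch '0 0 0 1 0 0 0;0 0 0 1 0 0 0;0 0 0 1 0 0 0;0 0 0 1 0 0 0;0 0 0 0 0 0 0'
python3 - <<'E'
from h import *
o=[]
for n,(a,b,c,e) in(("side",(200,350,240,360)),("top",(170,250,300,420))):
    p,d=grab_frame(n);P=cloud(n,d);z=P[...,2]
    w=(P[...,0]>.52)&(P[...,0]<.58)&(P[...,1]<-.1)&(P[...,1]>-.3)
    m=w&(z>.033)&(z<.052)&(P[...,1]>-.23);q=P[m]
    if len(q):
        for lo,hi in((-.235,-.19),(-.19,-.16)):
            k=(q[:,1]>lo)&(q[:,1]<hi); print(n,lo,k.sum(),np.median(q[k,2]) if k.any() else '')
        print(n,np.percentile(q,[2,50,98],axis=0))
    h=w&(z>.056)&(z<.075)&(P[...,1]>-.22);
    if h.any():print("handle",h.sum(),np.percentile(P[h],[5,50,95],axis=0))
    o.append(cv2.resize(p[a:b,c:e],(390,480),interpolation=2))
cv2.imwrite("pics/fin.png",np.hstack(o))
E
```

```text
time: 18.68
tcp_pos: [0.5512, -0.1818, 0.0449]
tool_rot: [0.72, 0.694, -0.0, -0.0]
contact_force: [-0.2, 0.3, 0.1]
finger_gap: 0.499
gripper_force: 0.0
time: 19.1
tcp_pos: [0.5512, -0.1814, 0.1367]
time: 19.52
tcp_pos: [0.5549, -0.0807, 0.1561]
time: 19.93
tcp_pos: [0.5585, 0.0193, 0.1559]
time: 20.35
tcp_pos: [0.5606, 0.1038, 0.1562]
tool_rot: [0.718, 0.696, 0.001, -0.001]
contact_force: [-1.0, 0.3, -0.4]
finger_gap: 0.498
gripper_force: 0.0
side -0.235 227 0.040374852973437125
side -0.19 187 0.039898617510261074
side [[ 0.52626251 -0.21171178  0.03673477]
 [ 0.54836073 -0.19112099  0.04023765]
 [ 0.57663962 -0.16255734  0.04906945]]
handle 85 [[ 0.54600228 -0.19317342  0.05814961]
 [ 0.55125155 -0.18382849  0.06699437]
 [ 0.55649238 -0.16702744  0.06922141]]
top -0.235 269 0.04081257947913041
top -0.19 168 0.04069352483908183
top [[ 0.52338862 -0.22929566  0.03491457]
 [ 0.54676671 -0.19924216  0.04077473]
 [ 0.57590675 -0.16161513  0.04615117]]
handle 52 [[ 0.54590951 -0.1902137   0.06373373]
 [ 0.55132516 -0.17942865  0.06789117]
 [ 0.55681084 -0.16667279  0.07144076]]
```

View pics/fin.png

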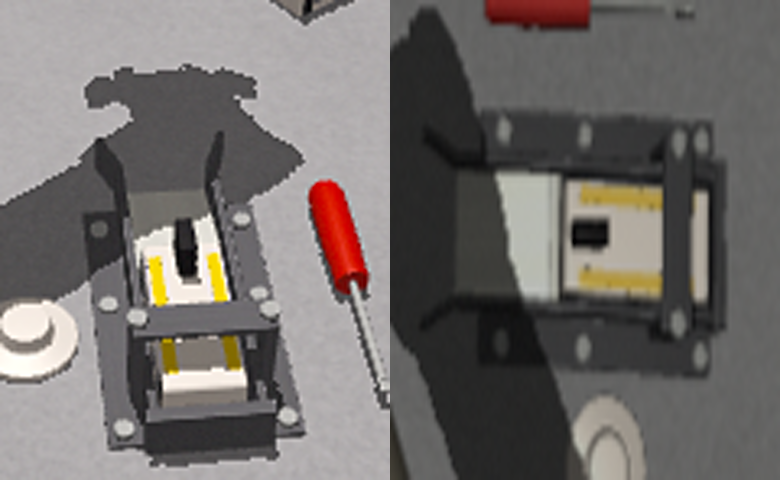

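The module lies flat in the bay: its top is at 40 mm at both ends, its tail is behind the lip, its nose is past the bridge (right half, tail edge about x=565, nose about x=708), and the gripper is clear. Handing in.

```bash
python3 -c "
from workcell import arm
print(arm.close_job())"
```

```text
the job is handed in; nothing more can be done
None
```

The module is in the carrier, flat in the bay behind the lip and under the bridge, and the job was handed in after about 20 s with forces low throughout; no verdict came back.

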